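Index the dowelling dial to the next core

TASK

The nest under the dowel guide is empty: bring the bare wooden core, which sits in the nest just beside it, under the guide. With a fingertip press the spring plunger on the table's index arm down out of its hole, turn the table that one hole round and no further, and let the plunger spring fully up into the hole there. Do not take hold of the plunger knob, and leave both cores sitting in their nests and the things round about undisturbed.

Things in the scene. Friction and masses are not known exactly. Their poses are not given: they have to be found in the camera images.
- dial_base: fixed round grey base of the dial, 248 mm across and 31 mm high; origin at the middle of its underside, x axis towards the guide post. Its steel index plate has six holes, 60 degrees apart, on a circle of 100 mm radius round the middle, joined by a narrow slot.
- table_axis (a point): centre of the round aluminium table on the base (160 mm across, top 43 mm above the work surface), on the vertical axis about which it turns. Six steel nest rings, 8 mm high and 44 mm outside, stand on it 60 degrees apart on a circle of 52 mm radius.
- plunger_top (a point): middle of the dished top of the black plunger knob (48 mm across, rim 3 mm high round a flat floor of 36 mm), on the table's short index arm, 100 mm from the axis, nearest the robot at the start. 75 mm above the work surface when up, 62 mm when pressed in. It goes round with the table: a fingertip pressed into the dish holds the plunger in and can push the table round as well.
- plunger (a joint): how far the plunger is pressed down, m: 0 is up, its pin in a hole and the table locked; 0.013 is fully in. The pin is clear of its hole at 0.0115; the spring pushes back with 6 to 11 N. Between holes the plate keeps it in at about 0.0115 even when let go; it springs up by itself where it comes within about 3 mm of a hole.
- dial_table (a joint): angle of the table, rad: 0 at the start (in a hole), positive anticlockwise seen from above; the next holes are at +1.047 and -1.047. With the plunger in it turns easily (2 to 3 N at the knob).
- guide_bore (a point): middle of the lower mouth of the dowel guide, a fixed steel bush with an 11 mm bore in a grey bracket on a post at the far side of the base: 78 mm above the work surface, 52 mm from the table's axis, over the nest that is empty at the start. The post is 116 mm high.
- bare_core_mid (a point): centre (half-way up) of the bare wooden core, a round plywood plug 34 mm across and 28 mm high with only a small pilot hole in its top. It stands loose in the nest beside the one under the guide, on the left or on the right of it.
- dowelled_core_mid (a point): centre (half-way up the plug) of the finished core, an equal plug with a 10 mm dowel standing 40 mm out of its top, in the nest on the other side of the guide. Its dowel is too tall to pass under the guide.
- dowel_tray: bystander: small plywood tray of dowels, 80x116x30 mm; origin at its underside
- spare_core_1: bystander: spare wooden core on the cabinet top, 34 mm across, 28 mm high; origin at its underside
- spare_core_2: bystander: another such spare core
- spare_core_3: bystander: another such spare core
- tape_measure: bystander: tape measure, 71x86x66 mm; origin at its underside
- glue_bottle: bystander: upright glue bottle, 40x55x183 mm; origin at its underside
- mug: bystander: mug, 78x114x93 mm; origin at its underside
Mind the look-alikes: they are no part of the job. Leave any blue or green look-alike of the part that bears dowelled_core_mid alone.

How it is judged:
By the outcome, as a careful person would: the job done as asked, in the order asked, and still so for the second after the job is handed in, with the robot touching nothing.
It also fails if it takes over 32 s, if anything falls off the work surface, if the arm or the gripper's body presses on something with over 40 N, if the wrist force passes 120 N, or if a joint passes its speed limit or range.

ROBOT

A 6-joint arm with a two-finger parallel gripper is mounted at the origin on a cart in front of the work surface, level with it; the furniture and walls round the work are solid. World frame = base frame: x ahead of the robot, y to its left, z up, the work surface at z = 0. Lengths are in m, angles in degrees, forces in N, time in s.
With the tool pointing down it reaches from about 0.4 to 0.825 m from the base axis. Payload 7 kg.
Tool frame: the origin (TCP) lies midway between the tips of the shut fingers; the grasp point (between the pads) lies 19 mm behind it; z points along the fingers, y is the line along which they close (so a half turn about z gives the same grasp; the last joint's range is limited). The gripper opens to 88 mm and grips with 3 to 60 N. Pads are 19 mm wide; open, the fingers measure 130 mm over their backs; the gripper's body (78 mm by 193 mm) begins 47 mm behind the grasp point.
Start: joints at [-48.18, 20.546, 0.682, 0, -70.136, -16.507], TCP at [0.289, -0.61, 0.227] pointing down, gripper open.
Joint ranges: [-176.03, 176.03], [-82.01, 121.73], [-58.28, 71.71], [-173.87, 95.51], [-174.79, -0.11], [-173.66, 173.66]. Speed limits (degrees/s): [136.94, 136.94, 172.46, 180, 180, 180].

INTERFACE

Orientations are given as a 3x3 rotation matrix whose columns are the frame's x, y, z axes.
In Python, from rig import robot gives the robot as it stands. Calls block until the motion is done:
- robot.goto(position, orientation): joint-space move of the TCP to a pose.
- robot.servo_line(position, ori=None, speed=0.15): straight line of the TCP; ori=None keeps the orientation; speed is the mean speed in m/s.
- robot.movej(angles): joint-space move.
- robot.move_gripper(opening): opening from 0.0 (shut) to 1.0 (fully open); the grip force is fixed at half the most; returns when the fingers have stopped.
- robot.dwell(seconds).
- robot.ik(position, orientation): joint angles nearest the present ones, or None.
- robot.grab_frame(name): name is "scene" or "top"; returns (picture, depth): 420x560x3 uint8, red, green, blue; 420x560 float32, m along the optical axis (not along the pixel's ray), 0 where there is no reading.
- robot.camera_info(name): a dict with "vfov" (degrees; the focal length in pixels is half the picture's height over the tangent of half this angle, whatever the lens; pixels are square), "cx", "cy" (the principal point, pixels), "k1" (the pictures are not rectified: a ray, as slopes to the right and down, at radius r is drawn at 1 + k1 r^2 times it, then the intrinsics apply), "view" (4x4, takes a point from world to camera coordinates). Camera axes: x right, y down, z forward; pixel columns grow to the right and rows downward; lengths in m; the calibration is good to about 2 mm. A picture is of the moment at which its call begins. camera_info takes no time and is no camera call.
A pose or a line that the arm cannot do raises robot.Unreachable and nothing moves.
- robot.job_done(): hands the job in; it is judged then, once.
Readings, each from a call of its own:
- robot.read_t(): time.
- robot.read_qpos(): joint angles.
- robot.read_qvel(): joint speeds.
- robot.read_effort(): joint torques, N m.
- robot.read_position(): TCP position.
- robot.read_tcp_rot(): TCP orientation.
- robot.read_force(): force on the tool from outside, world axes, zero at the start.
- robot.read_ft_torque(): the same for the moment, N m.
- robot.read_grip_width(): opening from 0.0 (shut) to 1.0 (fully open).
- robot.read_finger_force(): force on a finger pad.
Only numpy, scipy, OpenCV 4.12 (cv2) and the standard library are available. Lean on these libraries where they do the work, as an engineer would, in place of code of your own. Each camera call takes 0.05 s, during which the arm holds its last target. There are 200 camera calls.

## Working session

There is one attempt and no reset: what is moved stays moved. The work goes in short steps, each a Python script; the robot and the scene stay as the last script left them, time stands still between calls to the robot, and variables do not carry over. Pictures are saved under pics/ and viewed, at most 10 in all, crops included, and the job is handed in when it is done.

```bash
mkdir -p pics
python3 - <<'E'
from rig import robot
import cv2,numpy as np
for n in("scene","top"):
    p,d=robot.grab_frame(n); cv2.imwrite(f"pics/{n}0.png",p[:,:,::-1]); np.savez(f"{n}0.npz",p=p,d=d)
    c=robot.camera_info(n); print(n,c["vfov"],c["cx"],c["cy"],c["k1"],np.round(c["view"],3).tolist())
print(robot.read_t())
E
```

```text
scene 44.35693863987559 275.92746649671034 206.9446809095453 0.007951730925703558 [[0.777, -0.629, -0.006, -0.408], [-0.559, -0.686, -0.467, 0.346], [0.29, 0.366, -0.884, 1.239], [0.0, 0.0, 0.0, 1.0]]
top 44.18663710288909 284.2555390679713 206.31364780834107 0.058224770099656 [[0.009, -1.0, 0.023, 0.009], [-0.983, -0.013, -0.184, 0.536], [0.185, -0.021, -0.983, 1.021], [0.0, 0.0, 0.0, 1.0]]
0.1
```

View pics/scene0.png

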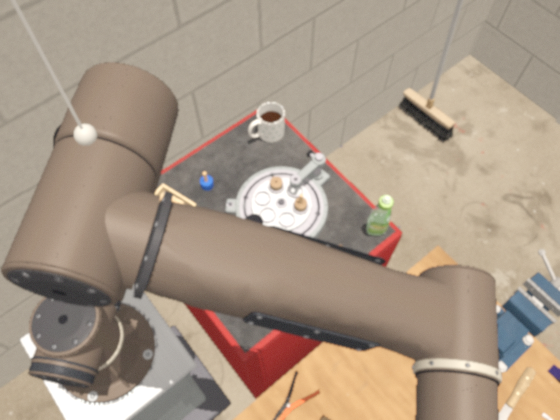

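View pics/top0.png

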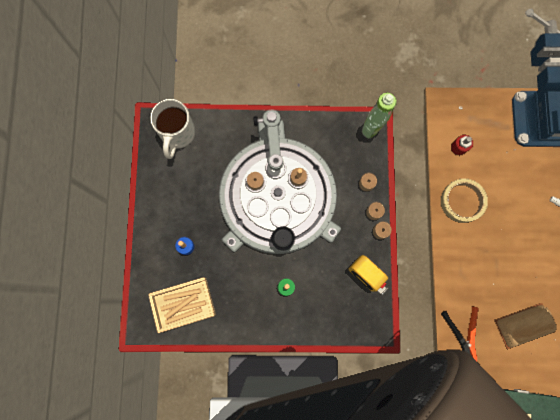

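The top view shows the guide and post at about (272,140) and the empty nest under the guide at about (275,168). The black knob is at (283,238).

Possible mix-ups for the cores:
- (255,181): core in the nest left of the guide, looks bare.
- (298,177): core in the nest right of the guide, looks dowelled.
- (368,181), (376,211), (382,230): spare cores.
- (184,246) blue and (286,287) green: dowelled look-alikes.

I'll check the two nest cores in a crop and measure the dial.

```bash
cat > h.py <<'E'
import numpy as np,cv2
from rig import robot
def ray(n,u,v):
    c=robot.camera_info(n); f=210/np.tan(np.radians(c["vfov"]/2))
    K=np.array([[f,0,c["cx"]],[0,f,c["cy"]],[0,0,1]])
    s=cv2.undistortPoints(np.array([[[u,v]]],float),K,np.array([c["k1"],0,0,0,0.]))[0,0]
    V=np.array(c["view"]); R=V[:3,:3]; return -R.T@V[:3,3], R.T@np.r_[s,1.]
def onz(n,u,v,z):
    o,d=ray(n,u,v); return o+d*(z-o[2])/d[2]
def knob(p,box=(215,130,345,262)):
    x0,y0,x1,y1=box; g=p[y0:y1,x0:x1].max(2)
    m=cv2.morphologyEx((g<45).astype(np.uint8),cv2.MORPH_OPEN,np.ones((7,7)))
    n,l,s,c=cv2.connectedComponentsWithStats(m)
    return [(s[i],c[i]+[x0,y0]) for i in range(1,n)]
E
python3 - <<'E'
from h import *
z=np.load("top0.npz");p,d=z["p"],z["d"]
cr=cv2.resize(p[95:305,140:400],None,fx=3,fy=3,interpolation=cv2.INTER_CUBIC)[:600,:780]
cv2.imwrite("pics/crop0.png",cr[:,:,::-1])
for s,c in knob(p): print(s,c,onz("top",*c,.075).round(4), d[int(c[1]),int(c[0])])
# table: light ring region, fit circle
hsv=cv2.cvtColor(p,cv2.COLOR_RGB2HSV)
m=((hsv[...,1]<40)&(hsv[...,2]>190)).astype(np.uint8)
m[:, :215]=0;m[:,345:]=0;m[:130]=0;m[262:]=0
cs,_=cv2.findContours(m,0,2); pts=np.vstack([c for c in cs if cv2.contourArea(c)>20])
print(cv2.boundingRect(pts))
for n,u,v,zz in [("top",278,193,.043),("top",184,246,.06),("top",286,287,.06),("top",272,116,.116),("top",255,181,.075),("top",298,177,.11)]:
    print((u,v),onz(n,u,v,zz).round(3), end=" ")
    o,r=ray(n,u,v); print("depth z",(o+r*d[v,u])[2].round(3))
E
```

```text
(224, 143, 113, 104)
(278, 193) [0.565 0.028 0.043] depth z 0.055
(184, 246) [0.45  0.216 0.06 ] depth z 0.041
(286, 287) [0.37 0.01 0.06] depth z 0.067
(272, 116) [0.707 0.042 0.116] depth z 0.116
(255, 181) [0.582 0.075 0.075] depth z 0.075
(298, 177) [ 0.583 -0.01   0.11 ] depth z 0.077
```

View pics/crop0.png

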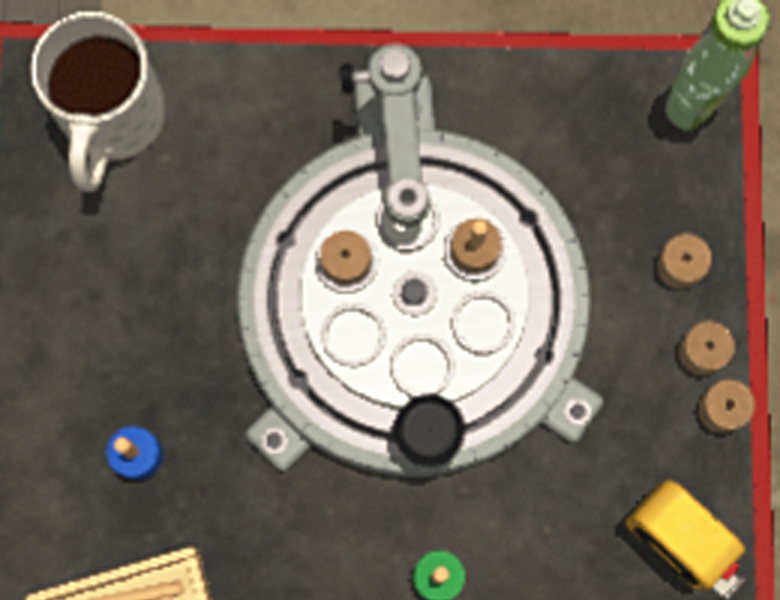

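The crop confirms it: the bare core, with a pilot hole, is at crop (345,257), left of the guide (+y). The dowelled core is at (477,247) on the right. So the table has to turn clockwise, to -60°. The knob is at crop (430,430) and the plate holes are at (286,240), (297,380), (528,216) and (545,355).

```bash
cat >> h.py <<'E'
def c2p(x,y): return 140+(x+.5)/3-.5, 95+(y+.5)/3-.5
E
python3 - <<'E'
from h import *
z=np.load("top0.npz");p,d=z["p"],z["d"]
def fit(P):
    P=np.array(P); A=np.c_[2*P[:,:2],np.ones(len(P))]; s=np.linalg.lstsq(A,(P[:,:2]**2).sum(1),rcond=None)[0]
    return s[:2], np.sqrt(s[2]+s[:2]@s[:2])
H=[onz("top",*c2p(*q),.031) for q in [(286,240),(297,380),(528,216),(545,355)]]
c,r=fit(H); print("holes",c,r,[np.degrees(np.arctan2(*(h[:2]-c)[::-1])).round(1) for h in H])
# depth knob: points 68..80mm near
X=[]
for v in range(220,262):
    for u in range(262,305):
        if d[v,u]>0:
            o,q=ray("top",u,v); w=o+q*d[v,u]
            if .066<w[2]<.085: X.append(w)
X=np.array(X); cc,rr=cv2.minEnclosingCircle(X[:,:2].astype(np.float32)); print("knob depth",cc,rr,X.mean(0),len(X),np.percentile(X[:,2],[5,50,95]))
k=onz("top",*c2p(430,430),.075); print("knob px",k, np.linalg.norm(k[:2]-c),np.degrees(np.arctan2(*(k[:2]-c)[::-1])))
print("axis",onz("top",*c2p(414,292),.055), "post",onz("top",*c2p(396,66),.116))
print(robot.read_tcp_rot().round(3).tolist(), robot.read_grip_width())
k2=k
for s in(1,-1):
    R=np.array([[s,0,0],[0,-s,0],[0,0,-1.]])
    print(s,[None if q is None else np.round(q,1).tolist() for q in (robot.ik(k+[0,.03,.05],R),robot.ik(np.array([c[0]-.05,c[1]+.117,.06]),R))])
E
```

```text
holes [0.5654293  0.02827923] 0.10042021598393626 [np.float64(66.0), np.float64(126.2), np.float64(-52.8), np.float64(-113.3)]
knob depth (0.4667346477508545, 0.01757119782269001) 0.024520115926861763 [0.46624397 0.01745588 0.07680193] 464 [0.07330659 0.07670269 0.08053502]
knob px [0.46641827 0.01733274 0.075     ] 0.09961430768910973 -173.69109890152552
axis [0.56453935 0.02889663 0.055     ] post [0.70518868 0.04310469 0.116     ]
[[-0.904, -0.427, -0.001], [-0.427, 0.904, 0.001], [0.0, 0.002, -1.0]] 1.0044477209829727
1 [[29.9, 6.6, -32.7, 0.0, -50.7, 60.1], [36.7, 17.4, -28.9, 0.0, -43.7, 53.3]]
-1 [[29.9, 6.6, -32.7, 0.0, -50.7, -119.9], [36.7, 17.4, -28.9, -0.0, -43.7, -126.7]]
```

The measurements agree: the axis is at (0.565, 0.0285), the hole circle radius is 100.4 mm, and the knob is at azimuth 186.4°. That puts the target hole at about 126.3°. I'll press with one finger, keeping the other on the +y side, clear of the green and blue look-alikes.

```bash
cat >> h.py <<'E'
C=np.array([.565,.0285]); R0=np.diag([1.,-1,-1])
def P(az,z,r=.1,off=.030): a=np.radians(az); return np.array([C[0]+r*np.cos(a),C[1]+r*np.sin(a)+off,z])
E
python3 - <<'E'
from h import *
robot.move_gripper(.5); w=robot.read_grip_width(); print("w",w)
robot.goto(P(186.4,.12),R0)
print(robot.read_t(),robot.read_position(),robot.read_force())
robot.servo_line(P(186.4,.081),speed=.08)
f0=robot.read_force()[2]; z=.081; z0=None
while z>.058:
    z-=.0015; robot.servo_line(P(186.4,z),speed=.05)
    f=robot.read_force(); print(round(z,4),f.round(1),robot.read_position().round(4)[2])
    if z0 is None and abs(f[2]-f0)>2: z0=z
    if abs(f[2]-f0)>16: break
print(z0,robot.read_t())
p,d=robot.grab_frame("top"); cv2.imwrite("pics/t1.png",cv2.resize(p[95:295,140:400],None,fx=3,fy=3)[:,:,::-1])
p,d=robot.grab_frame("scene"); cv2.imwrite("pics/s1.png",cv2.resize(p[140:260,190:350],None,fx=5,fy=5)[:,:,::-1])
E
```

```text
w 0.5015774122939446
3.45 [0.46586056 0.04693085 0.12005311] [-0.11759496  0.4836822   0.06631355]
0.0795 [-0.  -0.2 -0.4] 0.0798
0.078 [-0.1  0.7 -0.9] 0.078
0.0765 [-0.7  0.4 -0.6] 0.0764
0.075 [-1.   0.3  4.1] 0.0753
0.0735 [-1.2 -0.3  6.5] 0.0738
0.072 [-2.2  1.   5.9] 0.0724
0.0705 [-1.7  0.4  7.2] 0.0709
0.069 [-1.9  0.3  8. ] 0.0694
0.0675 [-1.9  1.2  7.5] 0.068
0.066 [-1.8  0.2  8. ] 0.0665
0.0645 [-1.9  0.9  8. ] 0.0651
0.063 [-3.6  0.9  9.6] 0.0636
0.0615 [-2.8 -0.1 11. ] 0.0622
0.06 [-8.  -1.6 26.8] 0.0619
0.075 7.5833
```

View pics/t1.png

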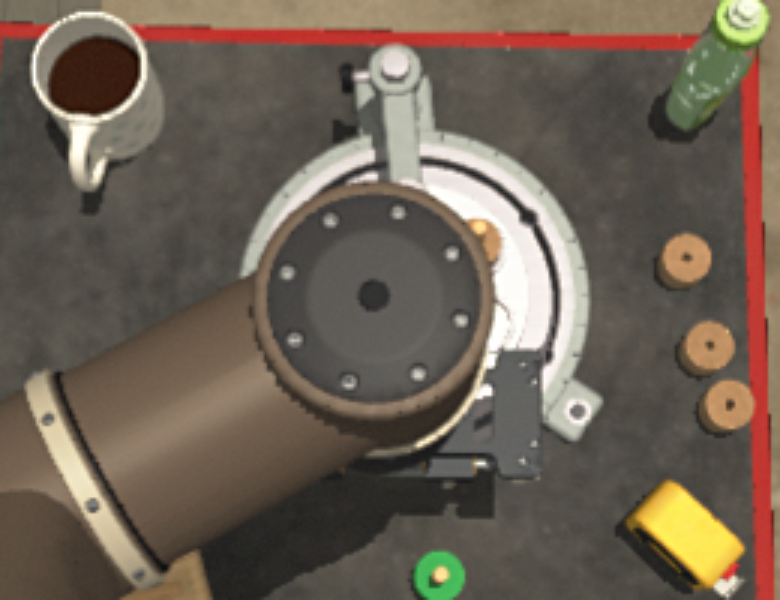

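The top view shows only the wrist above the knob, with everything around it undisturbed. The plunger bottomed at z ≈ 0.062 with about 27 N, so the pin is out. Next is the turn.

Run:
```python
from h import *
for az in np.linspace(186.4,126.4,13)[1:]:
    robot.servo_line(P(az,.0605),speed=.06)
    f=robot.read_force(); print(round(az,1),f.round(1),(robot.read_position()-P(az,.0605)).round(4))
    if np.hypot(f[0],f[1])>25: print("stop");break
print(robot.read_t())
p,d=robot.grab_frame("scene"); cv2.imwrite("pics/s2.png",cv2.resize(p[130:270,170:350],None,fx=4,fy=4)[:,:,::-1])
```

```text
181.4 [-5.2  0.6 18.7] [0.001  0.0005 0.0015]
176.4 [-3.2  0.6 16.2] [0.0015 0.0008 0.0016]
171.4 [-1.8  1.  15.6] [0.0018 0.001  0.0016]
166.4 [-0.8  1.  14.7] [0.0019 0.0011 0.0016]
161.4 [-0.4  0.4 13.5] [0.0021 0.0012 0.0017]
156.4 [ 0.5  1.1 13.7] [0.0022 0.0012 0.0017]
151.4 [-1.3  0.6 13.5] [0.0022 0.0012 0.0017]
146.4 [ 1.3  0.6 13.1] [0.0023 0.0012 0.0017]
141.4 [ 0.8 -0.1 11.2] [0.0023 0.0011 0.0017]
136.4 [ 0.5 -0.1 11.1] [0.0023 0.0011 0.0017]
131.4 [ 1.   0.1 12.5] [0.0023 0.001  0.0017]
126.4 [ 0.7 -1.  11. ] [0.0023 0.0009 0.0017]
11.1833
```

View pics/s2.png

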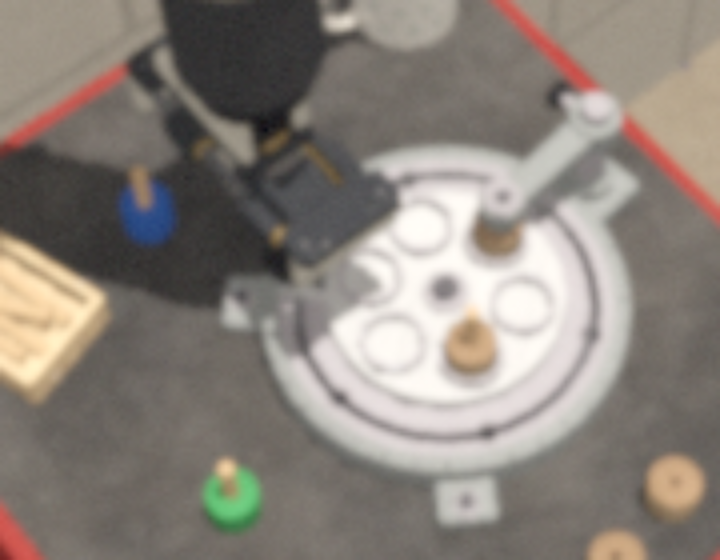

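The picture shows the bare core under the guide, at crop (498,235), and the dowelled core clear of it at (470,345). I'll lift gently and feel whether the plunger follows.

Run:
```python
from h import *
p0=robot.read_position()
for z in (.0645,.067,.070,.0725):
    robot.servo_line(P(126.4,z),speed=.03); print(z,robot.read_force().round(1),robot.read_position().round(4))
    if z>.066 and robot.read_force()[2]<2.5: break
print(robot.read_t())
```

```text
0.0645 [0.2 0.  3.6] [0.506  0.1392 0.0647]
0.067 [-0.4  0.3  0.4] [0.5052 0.1388 0.0666]
11.7667
```

```bash
cat >> h.py <<'E'
def nests(p,d,n="scene"):
    c=robot.camera_info(n); hsv=cv2.cvtColor(p,cv2.COLOR_RGB2HSV)
    m=((hsv[...,0]>5)&(hsv[...,0]<22)&(hsv[...,1]>90)&(d>0)); out=[]
    for v,u in zip(*np.where(m)):
        o,q=ray(n,u,v); w=o+q*d[v,u]
        if np.hypot(*(w[:2]-C))<.085 and .045<w[2]<.125: out.append([*w,u,v])
    return np.array(out)
E
python3 - <<'E'
from h import *
z=np.load("scene0.npz"); p1,d1=robot.grab_frame("scene"); pt,dt=robot.grab_frame("top"); np.savez("s3.npz",p=p1,d=d1,pt=pt,dt=dt)
zt=np.load("top0.npz")
for nm,p,d,n in (("sc0",z["p"],z["d"],"scene"),("sc1",p1,d1,"scene"),("top0",zt["p"],zt["d"],"top"),("top1",pt,dt,"top")):
    X=nests(p,d,n); 
    if not len(X): print(nm,"none"); continue
    az=np.degrees(np.arctan2(X[:,1]-C[1],X[:,0]-C[0]))
    split=6.4 if nm[-1]=="0" else -25
    for s in (az>split,az<=split):
        Y=X[s&(X[:,2]<.082)&(X[:,2]>.066)]
        if len(Y)>8:
            c,r=cv2.minEnclosingCircle(Y[:,:2].astype(np.float32)); m=Y.mean(0)
            print(nm,len(Y),np.round(c,4),round(r,4),"az",[np.degrees(np.arctan2(q[1]-C[1],q[0]-C[0])).round(1) for q in (c,m)],"rad",np.hypot(*(m[:2]-C)).round(4),m[3:].round(1))
cv2.imwrite("pics/s3.png",cv2.resize(p1[150:260,215:345],None,fx=6,fy=5.45,interpolation=cv2.INTER_CUBIC)[:600,:,::-1])
E
```

```text
Traceback (most recent call last):
  File "h.py", line 22, in nests
    o,q=ray(n,u,v); w=o+q*d[v,u]
        ~~~^^^^^^^
  File "h.py", line 4, in ray
    c=robot.camera_info(n); f=210/np.tan(np.radians(c["vfov"]/2))
ValueError: time passes only in moves, steps and waits
```

```bash
sed -i '2a import functools\n@functools.lru_cache\ndef cam(n): return robot.camera_info(n)' h.py; sed -i 's/c=robot.camera_info(n)/c=cam(n)/' h.py
cat > az.py <<'E'
from h import *
def report(L):
  for nm,p,d,n in L:
    X=nests(p,d,n)
    if not len(X): print(nm,"none"); continue
    az=np.degrees(np.arctan2(X[:,1]-C[1],X[:,0]-C[0]))
    split=6.4 if nm[-1]=="0" else -25
    for s in (az>split,az<=split):
        Y=X[s&(X[:,2]<.082)&(X[:,2]>.066)]
        if len(Y)>8:
            c,r=cv2.minEnclosingCircle(Y[:,:2].astype(np.float32)); m=Y.mean(0)
            print(nm,len(Y),np.round(c,4),round(r,4),"az",[np.degrees(np.arctan2(q[1]-C[1],q[0]-C[0])).round(1) for q in (c,m)],"rad",np.hypot(*(m[:2]-C)).round(4),m[3:].round(1))
E
python3 - <<'E'
from az import *
z=np.load("scene0.npz");zt=np.load("top0.npz");s=np.load("s3.npz")
report((("sc0",z["p"],z["d"],"scene"),("sc1",s["p"],s["d"],"scene"),("top0",zt["p"],zt["d"],"top"),("top1",s["pt"],s["dt"],"top")))
cv2.imwrite("pics/s3.png",cv2.resize(s["p"][150:260,215:345],None,fx=6,fy=5.45,interpolation=cv2.INTER_CUBIC)[:600,:,::-1])
print(robot.read_t())
E
```

```text
sc0 9 [ 0.5977 -0.0112] 0.0087 az [np.float64(-50.6), np.float64(-53.8)] rad 0.0487 [298.8 201.8]
sc1 34 [ 0.5443 -0.0225] 0.0134 az [np.float64(-112.1), np.float64(-112.0)] rad 0.0539 [286.9 215.6]
top0 212 [0.5864 0.076 ] 0.0172 az [np.float64(65.7), np.float64(66.5)] rad 0.0521 [254.7 179.8]
top0 175 [ 0.5958 -0.0135] 0.0172 az [np.float64(-53.7), np.float64(-54.9)] rad 0.0504 [298.2 176.5]
top1 56 [0.6143 0.0386] 0.0162 az [np.float64(11.6), np.float64(16.4)] rad 0.0431 [272.2 170.3]
top1 180 [ 0.5471 -0.02  ] 0.017 az [np.float64(-110.2), np.float64(-112.1)] rad 0.0517 [301.4 199.7]
11.8667
```

View pics/s3.png

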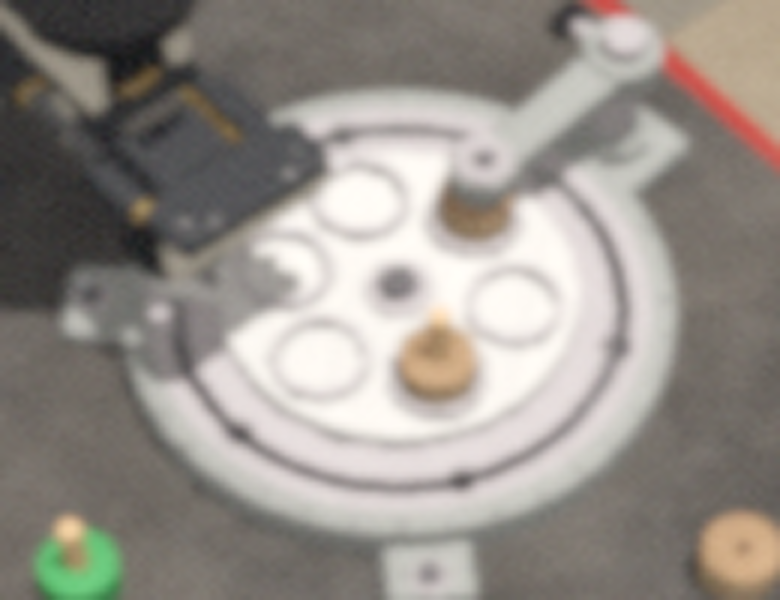

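Top-view azimuths of the dowelled core give a turn of about 57°, roughly 5 mm short at the knob. I'll push on with the finger just off the dish floor, rim contact only, so the plunger pops up by itself.

Run:
```python
from h import *
f=None
for i,az in enumerate(np.arange(126.4,114,-.8)):
    robot.servo_line(P(az,.0645),speed=.03); f=robot.read_force(); print(round(az,1),f.round(1),robot.read_position().round(4))
    if f[2]>4.5 and i>0: print("popped?");break
    if np.hypot(f[0],f[1])>14: print("lateral");break
print(robot.read_t())
```

```text
126.4 [-0.9  0.3  3.7] [0.5058 0.139  0.0646]
125.6 [-0.7  0.6  7.4] [0.5073 0.1401 0.065 ]
popped?
12.3667
```

Run:
```python
from h import *
for z in (.068,.071,.074):
    robot.servo_line(P(125.6,z),speed=.04); f=robot.read_force(); print(z,f.round(1),robot.read_position().round(4))
    if f[2]<2.5: break
print(robot.read_t())
```

```text
0.068 [-0.8  0.9  7.7] [0.5077 0.1404 0.0689]
0.071 [1.1 1.5 7. ] [0.5079 0.1405 0.0721]
0.074 [0.8 2.3 6.6] [0.5078 0.1405 0.075 ]
13.1167
```

It popped: the spring force follows the finger up to z = 0.075. I'll retreat straight up and away, then check.

Run:
```python
from az import *
robot.servo_line(P(125.6,.13),speed=.12)
robot.servo_line(P(125.6,.24),speed=.2)
robot.movej([-48.18,20.546,.682,0,-70.136,-16.507])
p,d=robot.grab_frame("top"); zt=np.load("top0.npz")
report((("top1",p,d,"top"),("top0",zt["p"],zt["d"],"top")))
X=[]
for v in range(195,250):
    for u in range(215,275):
        if d[v,u]>0:
            o,q=ray("top",u,v); w=o+q*d[v,u]
            if .058<w[2]<.09: X.append(w)
X=np.array(X); k=X.mean(0); print("knob",k,np.percentile(X[:,2],[5,50,95]),len(X),np.degrees(np.arctan2(k[1]-C[1],k[0]-C[0])),robot.read_t())
cv2.imwrite("pics/t4.png",cv2.resize(p[95:295,140:400],None,fx=3,fy=3)[:,:,::-1])
```

```text
top1 52 [0.6143 0.034 ] 0.0162 az [np.float64(6.4), np.float64(8.2)] rad 0.0417 [275.3 170.4]
top1 174 [ 0.5446 -0.0191] 0.0172 az [np.float64(-113.2), np.float64(-115.2)] rad 0.0516 [300.8 200.9]
top0 212 [0.5864 0.076 ] 0.0172 az [np.float64(65.7), np.float64(66.5)] rad 0.0521 [254.7 179.8]
top0 175 [ 0.5958 -0.0135] 0.0172 az [np.float64(-53.7), np.float64(-54.9)] rad 0.0504 [298.2 176.5]
knob [0.50591089 0.10854261 0.07677129] [0.07321281 0.07667428 0.08074241] 454 126.43551017202168 17.2333
```

View pics/t4.png

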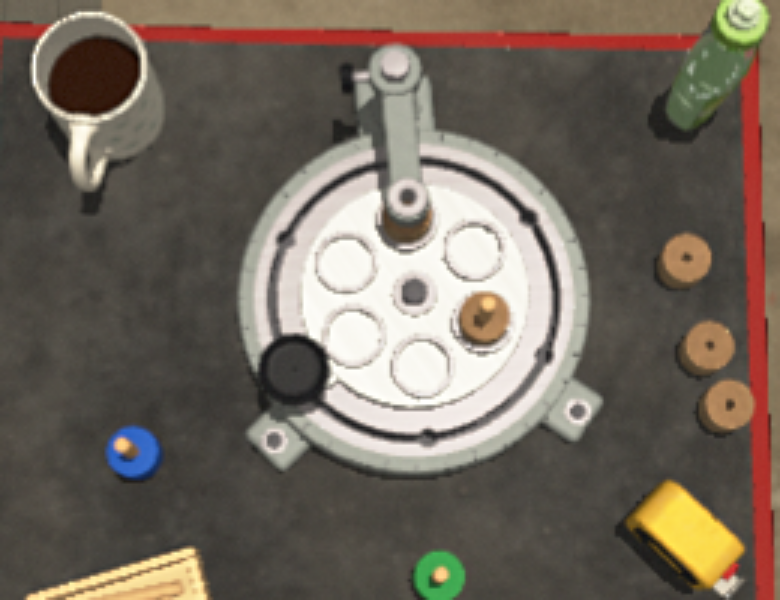

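The picture shows the knob at crop (293,370), azimuth 126.4°, at the same height as at the start, so it is fully up. The bare core is under the guide at (406,222), the dowelled core is seated at (484,318), and nothing else has moved.

```bash
python3 -c "
from rig import robot
print(robot.job_done())"
```

```text
the job is handed in; nothing more can be done
None
```

I handed the job in at about 17 s: the table is turned one hole clockwise (60°), the plunger is fully up in that hole, the bare core is under the guide, and both cores are in their nests with nothing else disturbed.

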